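Tilt test: hang the tube carrier at the reading stop, draw the tube and hold it level

TASK

Hook the tube carrier onto the bench rail at the rail's right-hand part, well short (at least a hand's breadth) of the stop clamp, so that it hangs there, and slide it along the rail until it touches the clamp, which marks the reading place. Let go of the carrier, draw the tube with the wide domed stopper up out of it and lay that tube over to level, as one does to see whether a clot holds; leave the carrier hanging at the clamp with the other tube standing in it, and disturb nothing else on the bench. The program finishes while still holding the tube level and still, raised clear above the rail and touching nothing but the gripper.

Things in the scene. Friction and masses are not known exactly. Their poses are not given: they have to be found in the camera images.
- carrier: Loose hook-on tube carrier of folded steel, 0.4 kg, 44 mm deep (x), 130 mm wide (y), standing on the 11 mm wooden board; -x is its open front, +x its back with the hooks. Origin: underside centre, z up. Floor 4 mm thick; top plate 50 to 56 mm up with two 19 mm bores at y = +45 and -45 mm (x = 0), where the tubes stand on the floor. Only the black grip and the tubes rise above 61 mm.
- carrier_grip (a point): Point in the carrier's upright black grip (10 mm thick in x, 18 mm wide in y, from 64 to 112 mm up, midway between the tubes at x = y = 0), 97 mm above the carrier's underside: take it here from above, closing along the carrier's x.
- hook_seat (a point): Middle of the underside of the carrier's two hooks (carrier x 28.75, y 0, z 58 mm; axes as the carrier); when hung it lies on the bar's top face. Hooks are 20 mm wide, at y = +40 and -40 mm, inner gap 13.5 mm in x (22 to 35.5 mm), lip hanging to 38 mm and flared backward at its foot; highest point 61 mm.
- rail: Fixed bench rail: flat steel bar 10 mm thick (x), 25 mm high, 360 mm long (y), top face 120 mm up, on two end posts 22 mm wide at y = +170 and -170 mm with feet 100 mm long in x. An 8 mm guide rod 71 mm up runs under the bar; the hung carrier's back leans on it. Origin on the worktop under the bar's middle; -x faces the robot.
- rail_top (a point): Middle of the bar's top face; axes as the rail. The carrier hangs on the robot's side (-x), its back to the bar and its y along the rail's y; its middle may be hooked on anywhere from y = -92 mm (right end) to 125 mm short of the clamp's stop face.
- stop_clamp: Stop clamp fixed on the left (+y) half of the rail at a place that varies: dark steel body 26 mm long in y with a black thumb screw in front; it stands 16.5 mm out before the bar and 4.5 mm over its top. Origin on the bar's top face at the clamp's middle; axes as the rail.
- clamp_face (a point): Middle of the clamp's right-hand (-y) stop face, which the carrier's left side meets; the carrier's middle is then 65 mm to the -y side of it.
- domed_tube: The tube to draw: stoppered glass tube 108 mm long, 16 mm across, wide domed white stopper 21 mm across from 88 to 108 mm; 22 g. Origin at its bottom end, z along the tube to the stopper. It stands in either bore of the carrier, its top 112 mm above the carrier's underside.
- tube_mid (a point): Middle of the domed-stopper tube, 54 mm from its bottom; z along the tube.
- straight_tube: The other tube, 108 mm long, 16 mm across, with a narrow straight stopper 17 mm across; origin at its bottom. Stays in the carrier's other bore.
- timer: White bench timer, 66 x 66 x 18 mm; leave it alone.
- forceps: Steel forceps 131 mm long, lying; leave them alone.
- dropper: Amber dropper bottle 33 mm across, 101 mm high, standing behind the carrier on the board; leave it alone.
- plate_a: Petri dish 90 mm across, 15 mm high; leave it alone.
- caliper: Slide caliper 201 mm long, lying near the front edge; leave it alone.

How it is judged:
On the way, in this order (a step that is already met when the one before it is completed fails the run):
1. the carrier hangs on the rail by its hooks, its side at least 60 mm short of the clamp (x of hook_seat in the frame of rail_top between -0.006 and 0.006 m and z of hook_seat in the frame of rail_top between -0.006 and 0.005 m and y of hook_seat in the frame of rail_top above -0.1 m and angle between the y axis of carrier and the y axis of rail, either way round below 0.1 rad and angle between carrier's own z axis and vertical below 0.15 rad and contact force between carrier and rail above 0.3 N and y of hook_seat in the frame of clamp_face below -0.125 m), for 0.2 s.
2. the carrier has been slid along the rail to the clamp (gap under 8 mm), still hooked on (x of hook_seat in the frame of rail_top between -0.006 and 0.006 m and z of hook_seat in the frame of rail_top between -0.006 and 0.005 m and y of hook_seat in the frame of rail_top above -0.1 m and angle between the y axis of carrier and the y axis of rail, either way round below 0.1 rad and angle between carrier's own z axis and vertical below 0.15 rad and contact force between carrier and rail above 0.3 N and y of hook_seat in the frame of clamp_face between -0.073 and -0.055 m), for 0.2 s.
3. the domed tube is drawn right out of the carrier, the carrier being let go (z of domed_tube in the frame of carrier above 0.06 m and contact force between the fingers and domed_tube above 0.3 N and contact force between the arm and carrier below 0.3 N), for 0.1 s.
At the end, for the whole second after the job is handed in: Carrier hung on the rail within 8 mm of the clamp, untouched, the straight-stoppered tube standing in it; the domed tube held by the fingers alone, level within 20 degrees, at rest, its middle over 200 mm and its bottom end over 170 mm above the worktop (rail top 120 mm) (all of step 2 and horizontal distance between straight_tube and carrier between 0.036 and 0.052 m and z of straight_tube in the frame of carrier below 0.012 m and angle between straight_tube's own z axis and vertical below 0.25 rad and angle between domed_tube's own z axis and vertical between 1.22 and 1.92 rad and height (world z) of tube_mid above 0.2 m and height (world z) of domed_tube above 0.17 m and contact force between the fingers and domed_tube above 0.3 N and contact force between domed_tube and carrier below 0.05 N and contact force between domed_tube and rail below 0.05 N and contact force between domed_tube and stop_clamp below 0.05 N and contact force between the arm and carrier below 0.3 N and contact force between the fingers and straight_tube below 0.05 N and linear speed of domed_tube below 0.03 m/s and angular speed of domed_tube below 0.3 rad/s); the arm keeps its last pose, push and grip.
It fails at once if the carrier is lifted over the last stretch of rail before the clamp instead of being slid along it (y of hook_seat in the frame of clamp_face between -0.1 and 0 m and x of hook_seat in the frame of rail_top between -0.008 and 0.008 m and z of hook_seat in the frame of rail_top between 0.007 and 0.02 m).
It fails at once if the carrier is tipped over (angle between carrier's own z axis and vertical above 0.7 rad).
It fails at once if the other tube leaves the carrier (z of straight_tube in the frame of carrier above 0.04 m).
It fails at once if the timer, forceps, dropper bottle, petri dish or caliper is disturbed (distance of any of timer, forceps, dropper, plate_a, caliper from where it was at the start of the episode above 0.02 m).
It also fails if it takes over 64 s, if anything falls off the work surface, if the arm or the gripper's body presses on something with over 40 N, if the wrist force passes 120 N, or if a joint passes its speed limit or range.

ROBOT

A 6-joint arm with a two-finger parallel gripper is mounted at the origin on a cart in front of the work surface, level with it; the furniture and walls round the work are solid. World frame = base frame: x ahead of the robot, y to its left, z up, the work surface at z = 0. Lengths are in m, angles in rad, forces in N, time in s.
With the tool pointing down it reaches from about 0.375 to 0.975 m from the base axis. Payload 3.8 kg.
Tool frame: the origin (TCP) lies midway between the tips of the shut fingers; the grasp point (between the pads) lies 19 mm behind it; z points along the fingers, y is the line along which they close (so a half turn about z gives the same grasp; the last joint's range is limited). The gripper opens to 85 mm and grips with 20 to 120 N. Pads are 22 mm wide; open, the fingers measure 114 mm over their backs; the gripper's body (76 mm by 85 mm) begins 54 mm behind the grasp point. The pads swing forward as they close: fully open they stand 13 mm farther back than shut.
Start: joints at [1.269, 0.264, 1.604, -0, 1.274, -0.037], TCP at [0.177, 0.651, 0.231] pointing down, gripper open.
Joint ranges: [-2.63, 2.63], [-0.94, 2.18], [0.31, 2.57], [-1.31, 4.45], [0, 2.66], [-2.55, 2.55]. Speed limits (rad/s): [2.57, 2.57, 3.14, 3.14, 3.14, 3.14].

INTERFACE

Orientations are given as a rotation vector (axis times angle).
In Python, from workcell import status, read_camera, workorder, masks_of gives the robot as it stands.
- The arm moves only by the tool drive_tool, never from a script. Its argument "rows" is a list of rows, each a list of 7 numbers: the turn, a rotation vector about the tool's x, y, z in degrees, then the shift along the tool's x, y, z in m, then the opening, from 0 (shut) to 1 (fully open). In form: [[ax, ay, az, tx, ty, tz, claw], ...]. A call has 1 to 8 rows; each row shifts and turns the commanded pose from where the row before left it, along the tool's axes as they then stand; what a row does not reach is not made up. A row lasts 1/12 s, in which the tool goes at most 41.7 mm and 7.16 degrees, less where a joint would pass 70% of its speed; a pose out of reach is approached as far as the arm can. A call is refused whole if a number of a shift passes 0.0417 or a number of a turn 7.16, either way. A call with a gripper value outside its range is refused whole. The fingers move at their own pace and stop on an object; "force" is the grip in N (left out, the last holds). Time passes only in rows, so rows that do not move let the fingers close. It gives the time, the measured TCP pose, the force, the opening and the grip force at its end, in the units of the state.
- status.read_state(): the state, without advancing time (a new reading comes with each control period).
- read_camera(name): name is "scene" or "top"; returns a dict with "color" (480x640x3 uint8, red, green, blue), "intrinsics" (3x3 intrinsics, pixels), "world_from_camera" (4x4, takes a point from camera to world coordinates). Camera axes: x right, y up, looking along -z (the intrinsics and any distortion apply to the point x, -y, -z); pixel columns grow to the right and rows downward; lengths in m; the calibration is good to about 2 mm. A picture is of the moment at which its call begins. There is no depth.
- workorder.finish_job(): hands the job in; it is judged then, once.
Trained networks look in a picture, given as the dict that the camera call returned (one of the last four; its "shot" number tells which), for a name from the list of things; names that differ only in an ending like _2 or _b are one class to them, and where a whole thing is asked for, a point or a joint stands for the part that bears it (a point fixed in the world has none). Each returns a list of dicts, best first, with "score" (0 to 1); they miss things now and then, are a little off and sometimes report something else, mostly with a low value. They report only what shows in the picture. A call takes as long as a camera call.
- masks_of(picture, name): "mask" (480x640 bool, what is visible of it) and "bbox" ([left, top, right, bottom] in pixels, round what is visible of it).
The state is a dict: "time": time; "q": joint angles; "joint_vel": joint speeds; "joint_torque": joint torques, N m; "tool_pos": TCP position; "tcp_rot": TCP orientation; "wrist_force": force on the tool from outside, world axes, zero at the start; "torque": the same for the moment, N m; "width": opening from 0.0 (shut) to 1.0 (fully open); "grip_force": force on a finger pad.
Only numpy, scipy, OpenCV 4.12 (cv2) and the standard library are available. Lean on these libraries where they do the work, as an engineer would, in place of code of your own. Each camera call takes 0.05 s, during which the arm holds its last target. There are 200 camera calls.

## Working session

There is one attempt and no reset: what is moved stays moved. The work goes in short steps, Python scripts to look and compute and a tool call to move; the robot and the scene stay as the last step left them, time stands still between calls to the robot, and variables do not carry over. Pictures are saved under pics/ and viewed, at most 10 in all, crops included, and the job is handed in when it is done.

Besides the shell and the picture viewer there is one more tool, called after "Emit:" as name([rows], argument=value, ...), one row to a line, values as JSON. drive_tool: Moves the arm, as the interface text tells. Its arguments: {"type":"object","properties":{"rows":{"type":"array"},"force":{"type":"number"}},"required":["rows"]}

```bash
mkdir -p pics
cat > h.py <<'E'
import numpy as np, cv2
from workcell import status, read_camera, workorder, masks_of
def cen(m):
    ys,xs=np.nonzero(m); return xs.mean(),ys.mean()
def ray(p,u,v):
    K=p["intrinsics"];T=np.array(p["world_from_camera"])
    d=np.array([(u-K[0][2])/K[0][0],-(v-K[1][2])/K[1][1],-1.]);return T[:3,3],T[:3,:3]@d
def atz(p,u,v,z):
    o,d=ray(p,u,v);return o+d*(z-o[2])/d[2]
def proj(p,X):
    K=np.array(p["intrinsics"]);T=np.array(p["world_from_camera"])
    c=T[:3,:3].T@(np.array(X)-T[:3,3]);return K[0,0]*c[0]/-c[2]+K[0,2],K[1,1]*c[1]/c[2]+K[1,2]
def tri(ps,uvs):
    A=np.zeros((3,3));b=np.zeros(3)
    for p,(u,v) in zip(ps,uvs):
        o,d=ray(p,u,v);d=d/np.linalg.norm(d);M=np.eye(3)-np.outer(d,d);A+=M;b+=M@o
    return np.linalg.solve(A,b)
E
python3 - <<'E'
from h import *
np.set_printoptions(precision=4,suppress=True)
P={n:read_camera(n) for n in("scene","top")}
for n,p in P.items():
    cv2.imwrite(f"pics/{n}0.png",p["color"][:,:,::-1]); print(n,p.keys(),np.array(p["intrinsics"]),np.array(p["world_from_camera"]))
    for o in "carrier carrier_grip rail stop_clamp domed_tube straight_tube dropper timer forceps plate_a caliper".split():
        for r in masks_of(p,o)[:2]: print(o,round(r["score"],2),r["bbox"],np.round(cen(r["mask"]),1),r["mask"].sum())
print(status.read_state())
E
```

```text
scene dict_keys(['color', 'intrinsics', 'world_from_camera', 'shot']) [[538.4524   0.     322.9896]
 [  0.     538.4524 242.0573]
 [  0.       0.       1.    ]] [[ 0.4398  0.3902 -0.8089 -0.5089]
 [-0.8981  0.1862 -0.3985 -0.5671]
 [-0.0048  0.9017  0.4323  0.6627]
 [ 0.      0.      0.      1.    ]]
carrier 0.74 [223.2, 215.1, 271.1, 253.5] [246.8 240.7] 1261
carrier_grip 0.96 [219.1, 214.1, 270.7, 257.7] [245.8 240.2] 1194
rail 0.61 [388.5, 238.3, 540.7, 362.1] [475.8 295. ] 4013
stop_clamp 0.61 [405.9, 240.6, 429.2, 259.4] [416.5 248.9] 235
domed_tube 0.76 [259.3, 216.5, 270.0, 254.0] [262.6 232.1] 259
domed_tube 0.19 [387.8, 235.1, 541.3, 363.0] [476.3 295.3] 3447
straight_tube 0.77 [230.1, 213.3, 236.3, 250.8] [229.6 229.9] 203
dropper 0.63 [387.8, 237.3, 540.6, 363.9] [475.8 295.2] 3883
dropper 0.47 [251.2, 204.6, 260.8, 230.5] [253.3 217.3] 196
timer 0.71 [241.0, 274.2, 277.3, 294.7] [259.3 284.2] 495
timer 0.24 [247.6, 203.8, 260.0, 231.7] [253.6 217.5] 202
forceps 0.74 [378.2, 320.6, 433.3, 330.5] [404.3 326.3] 345
plate_a 0.88 [361.0, 241.6, 391.4, 256.8] [376.  250.6] 484

[... 941 characters left out ...]
.8, 279.7, 288.4, 310.1] [271.4 293.1] 885
plate_a 0.72 [338.5, 139.7, 379.2, 183.7] [357.7 162.1] 1279
plate_a 0.72 [224.0, 218.4, 238.3, 229.3] [232.  222.2] 114
caliper 0.76 [132.9, 285.0, 231.5, 317.8] [170.5 295.9] 927
{'time': 1.2, 'q': array([ 1.2691,  0.2639,  1.604 , -0.    ,  1.2737, -0.0369]), 'joint_vel': array([-0.    ,  0.    , -0.0005,  0.0002,  0.0005, -0.0002]), 'joint_torque': array([  0.0018, -51.5074, -36.7728,  -0.    ,   0.0009,   0.    ]), 'tool_pos': array([0.1767, 0.6515, 0.2313]), 'tcp_rot': array([0.4147, 3.1141, 0.    ]), 'wrist_force': array([-0.1663, -0.4677,  0.5257]), 'torque': array([-0.0228,  0.0283, -0.027 ]), 'grip_force': 0.0, 'width': 1.0017099504816704}
```

Run:
```python
import cv2,numpy as np
a=cv2.imread("pics/top0.png");b=cv2.imread("pics/scene0.png")
c=cv2.resize(a[160:320,170:330],None,fx=3.7,fy=3.7,interpolation=cv2.INTER_CUBIC)
c1=cv2.resize(a[185:265,170:270],(400,300) if 0 else (400,320),interpolation=cv2.INTER_CUBIC)
c2=cv2.resize(b[195:275,200:300],(400,320),interpolation=cv2.INTER_CUBIC)
c3=cv2.resize(a[190:320,390:590],(400,260),interpolation=cv2.INTER_CUBIC)
c4=cv2.resize(b[235:365,370:570],(400,260),interpolation=cv2.INTER_CUBIC)
cv2.imwrite("pics/crops.png",np.vstack([np.hstack([c1,c2]),np.hstack([c3,c4])]))
```

```text
(no output)
```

View pics/crops.png

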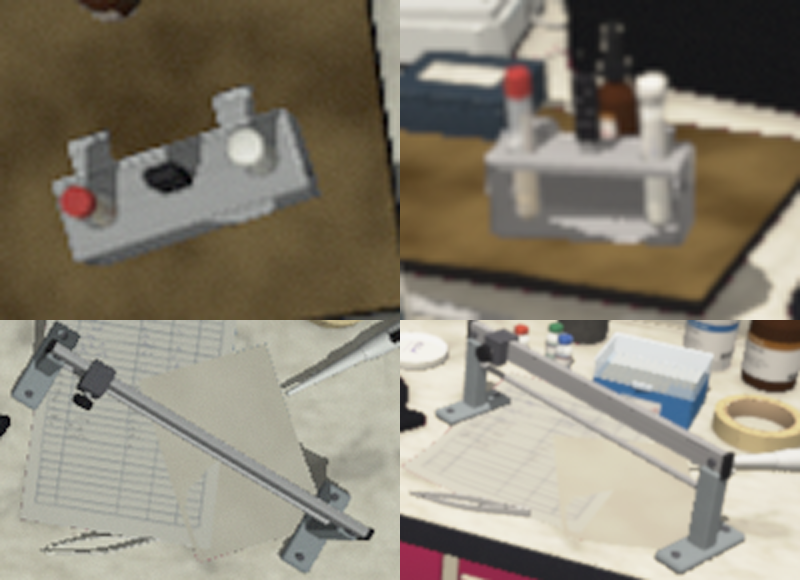

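View pics/top0.png

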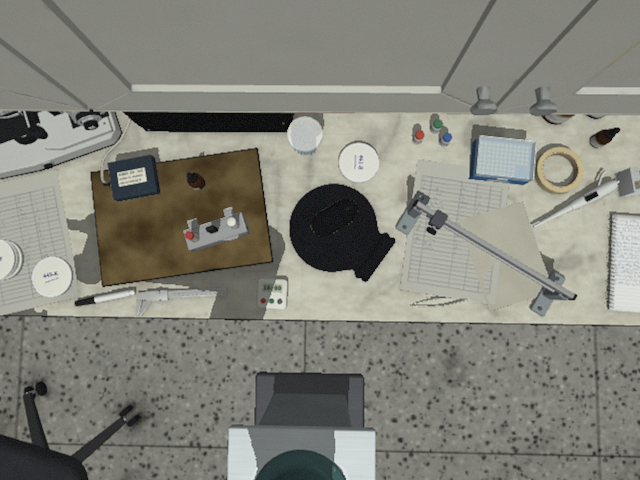

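The crops show the carrier on the board. The domed white stopper is on the right at top-view pixel (231,221), the red straight tube on the left at (189,235), and the black grip at (212,229). The rail bar runs from about (415,202) to (575,297), with the clamp at (437,221). Next I'll do finer pose fits.

```bash
cat > fit.py <<'E'
from h import *
from scipy.optimize import least_squares
from scipy.ndimage import map_coordinates
def edge(img,a,b,n=40,w=4,sign=0):
    """sub-pixel edge points near projected line a-b (max |gradient| along the normal); returns offsets"""
    a=np.array(a);b=np.array(b);t=(b-a)/np.linalg.norm(b-a);nr=np.array([-t[1],t[0]])
    s=np.arange(-w,w+.01,.25);c=a+np.linspace(.0,1,n)[:,None]*(b-a)
    pts=c[:,None]+s[:,None]*nr
    pr=map_coordinates(img,[pts[...,1],pts[...,0]],order=1)
    return s,pr
def rail_model(x,y,yaw,pts):
    R=np.array([[np.cos(yaw),-np.sin(yaw),0],[np.sin(yaw),np.cos(yaw),0],[0,0,1]]);return np.array([x,y,0])+np.array(pts)@R.T
E
python3 - <<'E'
from fit import *
np.set_printoptions(precision=4,suppress=True)
P={n:read_camera(n) for n in("scene","top")}
import pickle;pickle.dump(P,open("P0.pkl","wb"))
t=P["top"]
l=atz(t,415,202.5,.12);r=atz(t,575,297.5,.12);print("rail ends",l,r,np.linalg.norm(l-r))
m=(l+r)/2;yaw=np.arctan2(-(l-r)[0],(l-r)[1]);print("mid",m,np.degrees(yaw))
for n,p in P.items():
    hsv=cv2.cvtColor(p["color"],cv2.COLOR_RGB2HSV).astype(int)
    x0,y0,x1,y1=(180,200,255,260) if n=="top" else (215,205,280,262)
    H=hsv[y0:y1,x0:x1]
    red=((H[...,0]<8)|(H[...,0]>172))&(H[...,1]>150)&(H[...,2]>120)
    wh=(H[...,1]<40)&(H[...,2]>200)
    bl=H[...,2]<45
    for k,mm in(("red",red),("white",wh),("black",bl)):
        N,L,S,C=cv2.connectedComponentsWithStats(mm.astype(np.uint8))
        for i in range(1,N):
            if S[i,4]>12: print(n,k,C[i]+[x0,y0],S[i]+[x0,y0,0,0,0])
# tube tops / grip
for k,uv in(("red",(189.5,235.2)),("white",(231.2,221.5)),("grip",(212,229.3))): print(k,atz(t,*uv,.122))
# rail zoom in both
A=np.linalg.norm
for n,p in P.items():
    e=[(-.005,.18,.12),(-.005,-.18,.12),(.005,.18,.12),(.005,-.18,.12),(-.005,.18,.095),(-.005,-.18,.095)]
    print(n,np.array([proj(p,X) for X in rail_model(m[0],m[1],yaw,e)]))
a=t["color"][195:305,405:585];cv2.imwrite("pics/railtop.png",cv2.resize(a[:,:,::-1],None,fx=4.4,fy=4.4,interpolation=cv2.INTER_NEAREST))
E
```

```text
rail ends [ 0.6277 -0.2303  0.12  ] [ 0.441  -0.5456  0.12  ] 0.36644865784678365
mid [ 0.5344 -0.388   0.12  ] -30.6436390056197
scene red [229.0333 215.1   ] [227 212   5   7  30]
scene white [235.2143 206.3214] [231 205  10   4  28]
scene white [239.3846 214.4872] [238 209   4  11  39]
scene white [219.4412 213.4118] [215 212  10   4  34]
scene white [262.     215.7692] [259 214   7   5  26]
scene white [269.9596 223.1414] [261 220  19  13  99]
scene black [261.1615 211.0846] [243 205  37  25 390]
top red [188.8919 235.027 ] [186 232   7   7  37]
top white [230.9535 221.7209] [228 218   7   8  43]
top black [211.8627 229.    ] [207 226  11   7  51]
red [0.5553 0.2266 0.122 ]
white [0.5843 0.1423 0.122 ]
grip [0.5679 0.181  0.122 ]
scene [[405.9247 235.972 ]
 [533.3262 303.1531]
 [409.1022 234.9889]
 [536.7357 301.5813]
 [405.2824 245.4019]
 [531.1662 314.3802]]
top [[415.1222 205.4043]
 [572.3278 298.8092]
 [417.6298 201.2315]
 [574.7915 294.4822]
 [413.2195 207.1446]
 [567.0477 298.6064]]
```

View pics/railtop.png

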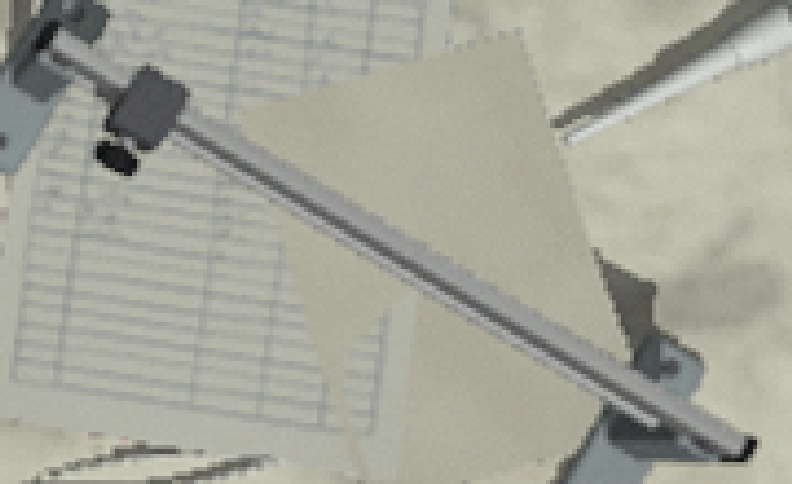

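The zoom shows the bar's bright top face, the dark front face below it, then the bright guide rod. The clamp body spans zoom (110–190, 65–150), with black caps at the bar ends. I'll now fit the bar edges at sub-pixel level.

Run:
```python
from fit import *
import pickle
np.set_printoptions(precision=4,suppress=True,linewidth=160)
P=pickle.load(open("P0.pkl","rb"));m=(.5344,-.388);yaw=np.radians(-30.64)
for n in P:
    p=P[n];g=cv2.cvtColor(p["color"],cv2.COLOR_RGB2GRAY).astype(float)
    a,b=[proj(p,X) for X in rail_model(*m,yaw,[(-.005,.08,.12),(-.005,-.13,.12)])]
    s,pr=edge(g,a,b,n=60,w=9);print(n,a,b,"\n",np.array([s[::2],pr[:20].mean(0)[::2],pr[20:40].mean(0)[::2],pr[40:].mean(0)[::2]]).T.round(1))
```

```text
scene (np.float64(435.57628318981534), np.float64(251.59391782035357)) (np.float64(511.7033693428177), np.float64(291.7306607634783)) 
 [[ -9.  208.7 167.6  97.2]
 [ -8.5 204.9 159.4  99.6]
 [ -8.  201.2 152.4 103.6]
 [ -7.5 198.1 147.  109. ]
 [ -7.  195.9 142.3 115.8]
 [ -6.5 194.5 137.8 123.5]
 [ -6.  193.7 134.3 130.7]
 [ -5.5 193.8 132.2 135.8]
 [ -5.  195.  132.2 138.9]
 [ -4.5 197.5 134.  141.2]
 [ -4.  199.2 138.3 144. ]
 [ -3.5 199.8 145.6 148.9]
 [ -3.  199.1 156.3 157.5]
 [ -2.5 197.6 168.4 168.3]
 [ -2.  195.4 178.7 178.4]
 [ -1.5 192.8 185.2 184.9]
 [ -1.  188.9 186.4 186.1]
 [ -0.5 182.1 181.7 181.2]
 [  0.  171.3 171.4 171.2]
 [  0.5 157.9 157.4 157.9]
 [  1.  145.4 144.5 145.2]
 [  1.5 137.9 136.9 137.3]
 [  2.  135.1 134.2 134.3]
 [  2.5 134.5 133.5 133.1]
 [  3.  134.1 133.  132.1]
 [  3.5 133.8 132.3 131.1]
 [  4.  133.6 131.8 130.5]
 [  4.5 133.6 131.5 130.4]
 [  5.  133.5 131.3 130.9]
 [  5.5 133.3 131.1 131.4]
 [  6.  133.  130.8 131.4]
 [  6.5 132.9 130.5 131. ]
 [  7.  133.8 130.8 130.5]
 [  7.5 137.3 132.  130.5]
 [  8.  146.4 135.7 131.7]
 [  8.5 162.1 144.2
[... 469 characters left out ...]
 -3.5 151.3 152.2 151.9]
 [ -3.  153.4 153.2 153.4]
 [ -2.5 155.5 154.5 155.5]
 [ -2.  156.1 154.7 156.6]
 [ -1.5 149.3 150.2 152.1]
 [ -1.  134.6 136.6 140.1]
 [ -0.5 116.4 118.9 122. ]
 [  0.  101.4 103.5 104.6]
 [  0.5  96.9  96.7  95.3]
 [  1.  109.2 103.4 100. ]
 [  1.5 132.  125.5 118.4]
 [  2.  153.9 150.7 144.9]
 [  2.5 162.8 161.5 162.6]
 [  3.  157.5 158.3 161.5]
 [  3.5 151.5 151.8 151.5]
 [  4.  154.  152.3 143.9]
 [  4.5 163.1 159.6 143.2]
 [  5.  170.3 166.7 145.3]
 [  5.5 172.3 170.1 147. ]
 [  6.  172.2 170.3 146.7]
 [  6.5 172.1 170.  146.3]
 [  7.  172.4 169.7 146.9]
 [  7.5 172.4 169.8 147.3]
 [  8.  171.9 169.9 147.2]
 [  8.5 171.4 170.1 147.1]
 [  9.  171.1 170.1 148.4]]
```

Emit:
drive_tool([
  [0,0,7,0,0,0,0.4],
  [0,0,7,0,0,0,0.4],
  [0,0,7,0,0,0,0.4],
  [0,0,7,0,0,0,0.4],
  [0,0,7,0,0,0,0.4],
  [0,0,7,0,0,0,0.4],
  [0,0,7,0,0,0,0.4],
  [0,0,7,0,0,0,0.4],
], force=100)

```text
time: 1.97
tool_pos: [0.1766, 0.6515, 0.2313]
tcp_rot: [1.836, 2.549, -0.0]
wrist_force: [0.4, 0.3, 0.1]
width: 0.396
grip_force: 0.0
```

Emit:
drive_tool([
  [0,0,0,-0.0355,0.0138,0,0.4],
  [0,0,0,-0.0355,0.0138,0,0.4],
  [0,0,0,-0.0355,0.0138,0,0.4],
  [0,0,0,-0.0355,0.0138,0,0.4],
  [0,0,0,-0.0355,0.0138,0,0.4],
  [0,0,0,-0.0355,0.0138,0,0.4],
  [0,0,0,-0.0355,0.0138,0,0.4],
  [0,0,0,-0.0355,0.0138,0,0.4],
])

```text
time: 2.63
tool_pos: [0.3737, 0.4168, 0.2316]
tcp_rot: [1.828, 2.555, 0.001]
wrist_force: [0.1, -0.1, 0.3]
width: 0.402
grip_force: 0.0
```

Emit:
drive_tool([
  [0,0,0,-0.0355,0.0138,0,0.4],
  [0,0,0,-0.0355,0.0138,0,0.4],
  [0,0,0,-0.0355,0.0138,0,0.4],
  [0,0,0,-0.0355,0.0138,0,0.4],
  [0,0,0,-0.0355,0.0138,0,0.4],
  [0,0,0,-0.0355,0.0138,0,0.4],
  [0,0,0,-0.0355,0.0138,0,0.4],
  [0,0,0,0,0,0,0.4],
])

```text
time: 3.3
tool_pos: [0.5484, 0.2091, 0.2316]
tcp_rot: [1.832, 2.547, -0.0]
wrist_force: [0.4, 1.3, -1.0]
width: 0.399
grip_force: 0.0
```

Emit:
drive_tool([
  [0,0,0,-0.0144,0.0066,0,0.4],
  [0,0,0,-0.0144,0.0066,0,0.4],
  [0,0,0,0,0,0.03,0.4],
  [0,0,0,0,0,0.03,0.4],
  [0,0,0,0,0,0.01,0.4],
  [0,0,0,0,0,0,0.4],
])

```text
time: 3.8
tool_pos: [0.5634, 0.1907, 0.1573]
tcp_rot: [-1.824, -2.552, 0.01]
wrist_force: [-0.1, 0.1, -0.1]
width: 0.401
grip_force: 0.0
```

Run:
```python
from h import *
P=[read_camera(n)["color"] for n in("top","scene")]
cv2.imwrite("pics/g1.png",np.hstack([cv2.resize(P[0][170:270,150:280],(400,308)),cv2.resize(P[1][180:280,190:320],(400,308))])[:,:,::-1])
s=status.read_state();print(s["tool_pos"],s["tcp_rot"],s["q"])
```

```text
[0.56624001 0.19165956 0.1615573 ] [-1.82678873e+00 -2.55562364e+00  5.66807907e-04] [ 2.84747935e-01  1.72545270e-01  1.84707688e+00 -7.56860520e-05
  1.12237572e+00 -4.48206799e-02]
```

View pics/g1.png

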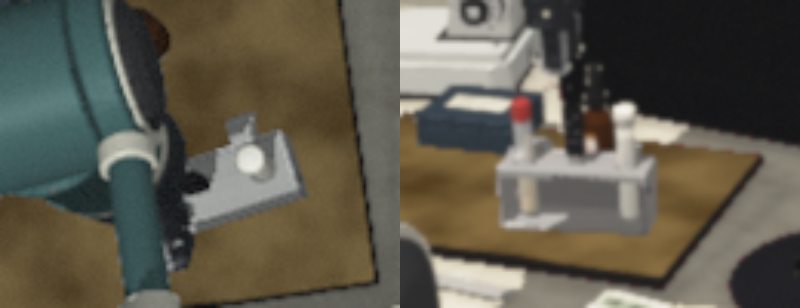

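The top view shows the gripper above the grip between the two tubes, about 6 mm off to the left. I'll correct that, then descend and close.

Emit:
drive_tool([
  [0,0,0,-0.0066,0.0018,0,0.4],
  [0,0,0,0,0,0.02,0.4],
  [0,0,0,0,0,0.02,0.4],
  [0,0,0,0,0,0.02,0.4],
  [0,0,0,0,0,0.012,0.4],
  [0,0,0,0,0,0,0.4],
  [0,0,0,0,0,0,0.4],
])

```text
time: 4.48
tool_pos: [0.5705, 0.1856, 0.09]
tcp_rot: [1.828, 2.555, 0.0]
wrist_force: [-0.6, 0.1, 0.4]
width: 0.4
grip_force: 0.0
```

Emit:
drive_tool([
  [0,0,0,0,0,0,0],
  [0,0,0,0,0,0,0],
  [0,0,0,0,0,0,0],
  [0,0,0,0,0,0,0],
  [0,0,0,0,0,0,0],
  [0,0,0,0,0,0,0],
])

```text
time: 4.98
tool_pos: [0.5718, 0.1861, 0.0915]
tcp_rot: [1.827, 2.553, 0.005]
wrist_force: [0.9, -0.4, 5.6]
width: 0.102
grip_force: 98.4
```

Emit:
drive_tool([
  [0,0,0,0,0,-0.01,0],
  [0,0,0,0,0,-0.015,0],
  [0,0,0,0,0,-0.02,0],
  [0,0,0,0,0,-0.02,0],
  [0,0,0,0,0,-0.02,0],
  [0,0,0,0,0,-0.02,0],
  [0,0,0,0,0,-0.01,0],
  [0,0,0,0,0,0,0],
], force=110)

```text
time: 5.65
tool_pos: [0.5712, 0.1859, 0.2068]
tcp_rot: [1.827, 2.553, 0.005]
wrist_force: [0.5, -0.1, -4.0]
width: 0.099
grip_force: 107.5
```

Run:
```python
from fit import *
import pickle
np.set_printoptions(precision=4,suppress=True)
P=pickle.load(open("P0.pkl","rb"));t=P["top"];s=status.read_state();print(s["tool_pos"],s["tcp_rot"],s["wrist_force"],s["torque"],s["q"])
m=(.5355,-.3887);yaw=np.radians(-30.76)
R=np.array([[np.cos(yaw),-np.sin(yaw)],[np.sin(yaw),np.cos(yaw)]])
for uv in((444.1,222.7),):
    print("clamp rail xy",R.T@(atz(t,*uv,.1245)[:2]-m))
l=atz(t,415,202.5,.12)[:2];r=atz(t,575,297.5,.12)[:2];print(R.T@(l-m),R.T@(r-m))
for y in(-.06,):
    hs=rail_model(*m,yaw,[(0,y,.12)])[0]; c=hs[:2]-R@np.array([.02875,0]);print("hook seat",hs,"carrier/TCP xy",c)
p=read_camera("scene");cv2.imwrite("pics/lift.png",cv2.resize(p["color"][120:300,150:390],(800,600))[:,:,::-1])
```

```text
[0.5712 0.1859 0.2068] [1.8267 2.5529 0.0047] [ 0.4556 -0.1016 -4.0361] [-0.0342 -0.0386 -0.0156] [ 0.2733  0.1387  1.7989 -0.      1.2001 -0.0554]
clamp rail xy [-0.0077  0.1129]
[-0.0017  0.1833] [-0.001  -0.1832]
hook seat [ 0.5048 -0.4403  0.12  ] carrier/TCP xy [ 0.4801 -0.4256]
```

View pics/lift.png

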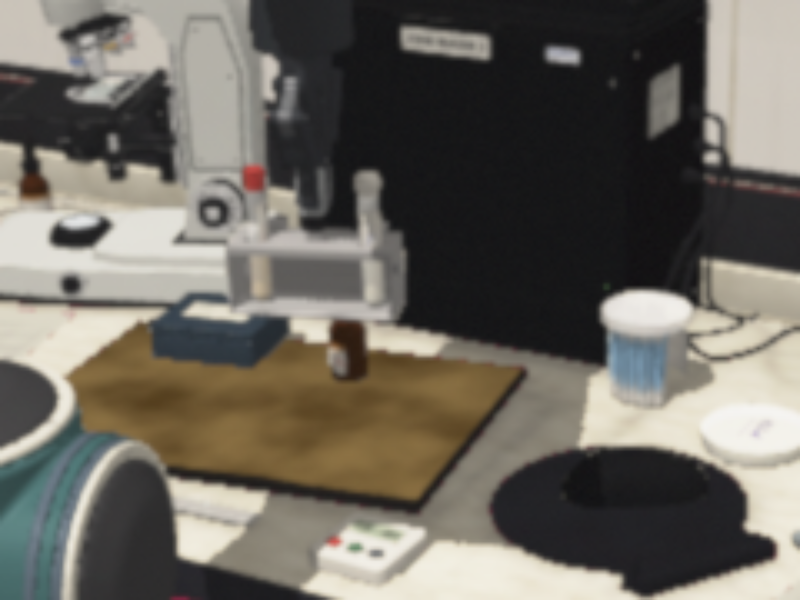

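The carrier hangs level in the gripper with both tubes in it, clear above the dropper. Next I turn it and carry it across.

Emit:
drive_tool([
  [0,0,4,0,0,0,0],
  [0,0,7,0,0,0,0],
  [0,0,7,0,0,0,0],
  [0,0,7,0,0,0,0],
  [0,0,7,0,0,0,0],
  [0,0,7,0,0,0,0],
  [0,0,7,0,0,0,0],
  [0,0,3.5,0,0,0,0],
])

```text
time: 6.37
tool_pos: [0.5682, 0.1851, 0.2012]
tcp_rot: [-2.733, -1.547, 0.008]
wrist_force: [0.5, -0.1, -6.2]
width: 0.098
grip_force: 107.4
```

```bash
cat >> h.py <<'E'
from scipy.spatial.transform import Rotation as Ro
def where(tgt=None):
    s=status.read_state();R=Ro.from_rotvec(s["tcp_rot"]).as_matrix();np.set_printoptions(precision=4,suppress=True)
    print(s["time"],"pos",s["tool_pos"],"yaw(y-axis)",np.degrees(np.arctan2(R[1,1],R[0,1])).round(2),"zaxis",R[:,2],"F",s["wrist_force"],"q",s["q"],"w",s["width"])
    if tgt is not None: print("shift tool axes",R.T@(np.array(tgt)-s["tool_pos"]))
E
python3 -c "
from h import *
where((.4801,-.4256,.2068))"
```

```text
6.3667 pos [0.5682 0.1851 0.2012] yaw(y-axis) -30.99 zaxis [-0.0049 -0.0014 -1.    ] F [ 0.4537 -0.1287 -6.1894] q [0.2732 0.143  1.8047 0.     1.1991 0.8141] w 0.09755699368830162
shift tool axes [-0.5689  0.2389 -0.0043]
```

Emit:
drive_tool([
  [0,0,0,-0.012,0.005,0,0],
  [0,0,0,-0.025,0.0105,0,0],
  [0,0,0,-0.03,0.0126,0,0],
  [0,0,0,-0.03,0.0126,0,0],
  [0,0,0,-0.03,0.0126,0,0],
  [0,0,0,-0.03,0.0126,0,0],
  [0,0,0,-0.03,0.0126,0,0],
  [0,0,0,-0.03,0.0126,0,0],
])

```text
time: 7.03
tool_pos: [0.5355, -0.0493, 0.2023]
tcp_rot: [-2.727, -1.556, 0.005]
wrist_force: [1.3, 0.1, -4.8]
width: 0.1
grip_force: 107.5
```

Emit:
drive_tool([
  [0,0,0,-0.03,0.0126,0,0],
  [0,0,0,-0.03,0.0126,0,0],
  [0,0,0,-0.03,0.0126,0,0],
  [0,0,0,-0.03,0.0126,0,0],
  [0,0,0,-0.03,0.0126,0,0],
  [0,0,0,-0.02,0.0085,0,0],
  [0,0,0,-0.01,0.004,0,0],
  [0,0,0,0,0,0,0],
])

```text
time: 7.7
tool_pos: [0.5089, -0.2431, 0.2025]
tcp_rot: [-2.73, -1.551, 0.004]
wrist_force: [-0.0, -0.1, -5.2]
width: 0.101
grip_force: 107.5
```

```bash
python3 -c "
from h import *
where((.4801,-.4256,.2068))"
```

```text
7.7 pos [ 0.5089 -0.2431  0.2025] yaw(y-axis) -30.8 zaxis [-0.003   0.0003 -1.    ] F [-0.0247 -0.1092 -5.1641] q [-0.4891  0.0772  1.8751 -0.0012  1.1922  0.049 ] w 0.10102409409902802
shift tool axes [-0.1715  0.0687 -0.0043]
```

Emit:
drive_tool([
  [0,0,0,-0.02,0.008,0,0],
  [0,0,0,-0.03,0.012,0,0],
  [0,0,0,-0.03,0.012,0,0],
  [0,0,0,-0.03,0.012,0,0],
  [0,0,0,-0.03,0.012,0,0],
  [0,0,0,-0.02,0.008,0,0],
  [0,0,0,-0.0115,0.0047,0,0],
  [0,0,0,0,0,0,0],
])

```text
time: 8.37
tool_pos: [0.4817, -0.4247, 0.2031]
tcp_rot: [-2.73, -1.553, 0.001]
wrist_force: [-0.3, 0.1, -5.0]
width: 0.098
grip_force: 108.4
```

Run:
```python
from h import *
where((.4801,-.4256,.19))
P=[read_camera(n) for n in("top","scene")];import pickle;pickle.dump(P,open("P1.pkl","wb"))
cv2.imwrite("pics/h1.png",np.hstack([cv2.resize(P[0]["color"][190:320,430:590],(480,390),interpolation=cv2.INTER_CUBIC),cv2.resize(P[1]["color"][200:330,440:546],(318,390),interpolation=cv2.INTER_CUBIC)])[:,:,::-1])
```

```text
8.3667 pos [ 0.4817 -0.4247  0.2031] yaw(y-axis) -30.74 zaxis [-0.0013  0.0006 -1.    ] F [-0.3451  0.1125 -4.9878] q [-0.7611  0.2218  1.7084 -0.0005  1.2127 -0.2244] w 0.09762127513842818
shift tool axes [-0.0016 -0.0009  0.0131]
```

View pics/h1.png

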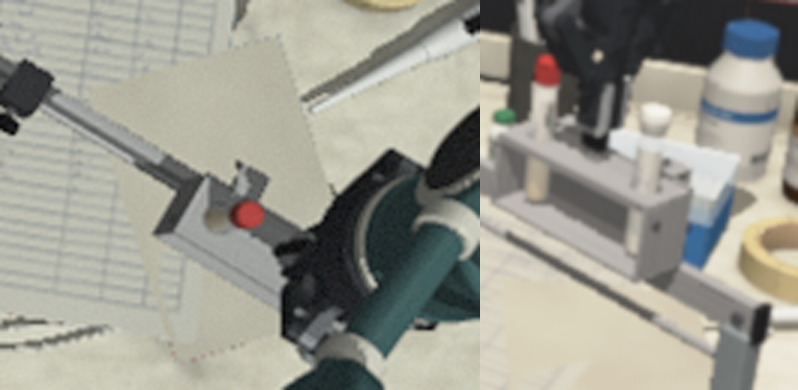

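The carrier is over the rail's right part, with the hooks behind the bar line and both tubes in place (red stopper near top pixel (513,262)). I'll check camera bias against the known TCP before lowering.

Run:
```python
from fit import *
import pickle
np.set_printoptions(precision=4,suppress=True,linewidth=160)
T,S=pickle.load(open("P1.pkl","rb"))
tc=np.array([.4817,-.4247]);yaw=np.radians(-30.74);z0=.2031-.0805
R=np.array([[np.cos(yaw),-np.sin(yaw)],[np.sin(yaw),np.cos(yaw)]])
for n,p,b in(("top",T,(500,245,530,280)),("scene",S,(450,210,475,235))):
    H=cv2.cvtColor(p["color"],cv2.COLOR_RGB2HSV).astype(int);x0,y0,x1,y1=b;H=H[y0:y1,x0:x1]
    m=((H[...,0]<8)|(H[...,0]>172))&(H[...,1]>130)&(H[...,2]>90);u,v=cen(m);u+=x0;v+=y0
    print(n,u,v,m.sum(),"carrier xy of red:",R.T@(atz(p,u,v,z0+.108)[:2]-tc))
    g=cv2.cvtColor(p["color"],cv2.COLOR_RGB2GRAY).astype(float)
    for nm,L in(("front top edge",[(-.022,.06,z0+.056),(-.022,.0,z0+.056)]),):
        if n=="scene": L=[(-.022,.06,z0+.056),(-.022,-.06,z0+.056)]
        W=rail_model(*tc,yaw,L);a,c=[proj(p,X) for X in W];s,pr=edge(g,a,c,n=30,w=6)
        print(nm,a,c,"mm/px",.001*1e3*np.linalg.norm(W[0]-W[1])*1e3/np.hypot(*np.subtract(a,c)));print(np.array([s[::2],pr[3:10].mean(0)[::2],pr[10:20].mean(0)[::2],pr[20:27].mean(0)[::2]]).T.round(1))
```

```text
top 512.4761904761905 261.26984126984127 63 carrier xy of red: [0.0017 0.0434]
front top edge (np.float64(489.668950111714), np.float64(268.6638645751624)) (np.float64(517.399905854824), np.float64(285.2768287940242)) mm/px 1.8560677948519173
[[ -6.  160.1 162.8 161.8]
 [ -5.5 163.  162.5 162. ]
 [ -5.  163.5 162.2 162.4]
 [ -4.5 163.1 162.  162.5]
 [ -4.  162.4 161.9 161.5]
 [ -3.5 161.6 161.4 160.3]
 [ -3.  160.8 161.  160. ]
 [ -2.5 161.1 161.2 160.7]
 [ -2.  161.6 161.4 160.5]
 [ -1.5 158.7 158.5 156.7]
 [ -1.  150.8 150.8 148.7]
 [ -0.5 145.  144.5 142.2]
 [  0.  146.2 145.8 144.5]
 [  0.5 152.5 152.3 151.6]
 [  1.  158.9 158.4 158.5]
 [  1.5 161.7 161.1 161.6]
 [  2.  161.6 160.9 161.6]
 [  2.5 160.8 160.6 161.1]
 [  3.  159.2 159.3 159.8]
 [  3.5 158.9 157.5 157.8]
 [  4.  162.2 159.9 160.1]
 [  4.5 169.3 167.2 167.5]
 [  5.  175.7 175.  175.8]
 [  5.5 179.7 180.7 181.8]
 [  6.  180.4 183.  183.5]]
scene 461.92857142857144 222.92857142857142 70 carrier xy of red: [-0.008   0.0466]
front top edge (np.float64(449.49541285333544), np.float64(245.56932714401015)) (np.float64(495.8039879488657), np.float64(268.85686964935803)) mm/px 2.3150697500661117
[[ -6.  174.7 162.2 181. ]
 [ -5.5 180.7 173.3 181.5]
 [ -5.  183.2 181.1 182.1]
 [ -4.5 184.3 185.4 183. ]
 [ -4.  184.8 187.7 183.9]
 [ -3.5 185.6 188.6 185. ]
 [ -3.  187.  189.1 186.6]
 [ -2.5 188.5 189.1 187.3]
 [ -2.  189.2 188.5 187.1]
 [ -1.5 188.  186.9 185.5]
 [ -1.  184.9 183.2 181.6]
 [ -0.5 177.7 176.1 174.4]
 [  0.  167.2 165.3 163.3]
 [  0.5 154.7 152.5 150.7]
 [  1.  144.  140.9 139.8]
 [  1.5 138.2 132.2 131.8]
 [  2.  136.8 124.8 125.6]
 [  2.5 137.6 115.8 118.6]
 [  3.  138.7 105.4 109.7]
 [  3.5 138.9  96.3 100.8]
 [  4.  138.9  90.8  94.5]
 [  4.5 138.5  88.6  91.8]
 [  5.  138.   88.2  90.8]
 [  5.5 137.3  88.5  90.2]
 [  6.  136.8  89.1  89.4]]
```

Emit:
drive_tool([
  [0,0,0,0,-0.0027,0,0],
  [0,0,0,0,0,0.01,0],
  [0,0,0,0,0,0.015,0],
  [0,0,0,0,0,0.008,0],
  [0,0,0,0,0,0,0],
  [0,0,0,0,0,0,0],
])

```text
time: 8.97
tool_pos: [0.4796, -0.4207, 0.17]
tcp_rot: [-2.727, -1.555, 0.001]
wrist_force: [0.4, -0.6, -5.6]
width: 0.098
grip_force: 108.6
```

Run:
```python
from fit import *
np.set_printoptions(precision=4,suppress=True,linewidth=160)
where((.4786,-.4246,.17))
s=status.read_state();z=s["tool_pos"][2]-.0805;print("lip bottom z",z+.038)
T,S=read_camera("top"),read_camera("scene")
cv2.imwrite("pics/h2.png",np.hstack([cv2.resize(T["color"][220:290,455:545],(450,350),interpolation=cv2.INTER_CUBIC),cv2.resize(S["color"][215:295,430:510],(350,350),interpolation=cv2.INTER_CUBIC)])[:,:,::-1])
```

```text
8.9667 pos [ 0.4796 -0.4207  0.17  ] yaw(y-axis) -30.62 zaxis [-0.0019  0.0019 -1.    ] F [ 0.3951 -0.6024 -5.6264] q [-0.7591  0.24    1.7494  0.0001  1.1549 -0.2247] w 0.09835924936100363
shift tool axes [-0.0039  0.0011 -0.    ]
lip bottom z 0.12748332088886424
```

View pics/h2.png

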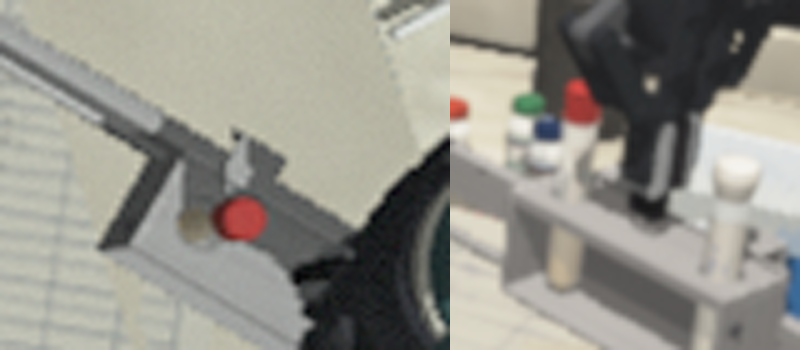

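Emit:
drive_tool([
  [0,0,0.15,0,0.0011,0,0],
  [0,0,0,0,0,0,0],
  [0,0,0,0,0,0.004,0],
  [0,0,0,0,0,0.004,0],
  [0,0,0,0,0,0.003,0],
  [0,0,0,0,0,0,0],
])

```text
time: 9.57
tool_pos: [0.4804, -0.422, 0.1589]
tcp_rot: [-2.73, -1.55, 0.001]
wrist_force: [0.1, 0.4, -5.0]
width: 0.094
grip_force: 108.9
```

```bash
python3 -c "
from h import *
where((.4786,-.4246,.1425))"
```

```text
9.5667 pos [ 0.4804 -0.422   0.1589] yaw(y-axis) -30.83 zaxis [-0.0016  0.0015 -1.    ] F [ 0.1031  0.4153 -4.9965] q [-0.7598  0.2515  1.7567 -0.      1.1356 -0.2217] w 0.09405069476201394
shift tool axes [-0.0031 -0.0002  0.0164]
```

Emit:
drive_tool([
  [0,0,0,0,0,0.004,0],
  [0,0,0,0,0,0.004,0],
  [0,0,0,0,0,0.003,0],
  [0,0,0,0,0,0.003,0],
  [0,0,0,0,0,0,0],
])

```text
time: 9.98
tool_pos: [0.4806, -0.4221, 0.1451]
tcp_rot: [-2.73, -1.55, 0.001]
wrist_force: [0.2, -0.0, -5.9]
width: 0.095
grip_force: 108.8
```

Emit:
drive_tool([
  [0,0,0,0,0,0.002,0],
  [0,0,0,0,0,0.001,0],
  [0,0,0,0,0,0,0],
  [0,0,0,0,0,0,0],
])

```text
time: 10.32
tool_pos: [0.4811, -0.4226, 0.1434]
tcp_rot: [2.732, 1.551, 0.0]
wrist_force: [0.2, 0.5, -5.6]
width: 0.099
grip_force: 108.7
```

```bash
python3 -c "
from h import *
where((.4786,-.4246,.1425))"
```

```text
10.3167 pos [ 0.4811 -0.4226  0.1434] yaw(y-axis) -30.82 zaxis [ 0.0001 -0.0001 -1.    ] F [ 0.1741  0.4544 -5.6134] q [-0.7596  0.2653  1.7699  0.      1.1063 -0.2217] w 0.09860887622345178
shift tool axes [-0.003  -0.0011  0.0009]
```

Emit:
drive_tool([
  [0,0,0,0,0,0.001,0],
  [0,0,0,0,0,0,0],
  [0,0,0,0,0,0.001,0],
  [0,0,0,0,0,0,0],
  [0,0,0,0,0,0,0],
])

```text
time: 10.73
tool_pos: [0.4812, -0.4227, 0.1421]
tcp_rot: [2.731, 1.551, 0.0]
wrist_force: [-1.3, 1.8, -0.3]
width: 0.093
grip_force: 109.3
```

Emit:
drive_tool([
  [0,0,0,0,0,0.0003,0],
  [0,0,0,0,0,0,0],
  [0,0,0,0,0,0,0],
  [0,0,0,0,0,0,0],
])

```text
time: 11.07
tool_pos: [0.4812, -0.4227, 0.1421]
tcp_rot: [2.731, 1.551, 0.0]
wrist_force: [-4.2, 3.8, 5.4]
width: 0.095
grip_force: 110.1
```

Emit:
drive_tool([
  [0,0,0,0.005,0,0,0],
  [0,0,0,0.007,0,0,0],
  [0,0,0,0.008,0,0,0],
  [0,0,0,0.008,0,0,0],
  [0,0,0,0.006,0,0,0],
  [0,0,0,0.003,0,0,0],
  [0,0,0,0,0,0,0],
])

```text
time: 11.65
tool_pos: [0.501, -0.3914, 0.142]
tcp_rot: [2.729, 1.55, 0.001]
wrist_force: [-2.0, -1.8, 4.9]
width: 0.095
grip_force: 110.3
```

```bash
cat >> h.py <<'E'
def rail_xy():
    y=np.radians(-30.76);R=np.array([[np.cos(y),-np.sin(y)],[np.sin(y),np.cos(y)]]);print("TCP in rail",R.T@(status.read_state()["tool_pos"][:2]-np.array([.534,-.3877])),"want x -.02875")
E
python3 -c "
from h import *
where();rail_xy()"
```

```text
11.65 pos [ 0.501  -0.3914  0.142 ] yaw(y-axis) -30.8 zaxis [ 0.0019 -0.0022 -1.    ] F [-2.0129 -1.7764  4.8509] q [-0.7021  0.2566  1.7835 -0.0005  1.0986 -0.1644] w 0.09522424975092302
TCP in rail [-0.0265 -0.0201] want x -.02875
```

Emit:
drive_tool([
  [0,0,0,0.005,-0.0005,0,0],
  [0,0,0,0.008,0,0,0],
  [0,0,0,0.008,0,0,0],
  [0,0,0,0.008,0,0,0],
  [0,0,0,0.008,0,0,0],
  [0,0,0,0.006,0,0,0],
  [0,0,0,0.003,0,0,0],
  [0,0,0,0,0,0,0],
])

```text
time: 12.32
tool_pos: [0.5244, -0.3513, 0.142]
tcp_rot: [2.73, 1.55, 0.002]
wrist_force: [-1.3, -1.4, 5.6]
width: 0.096
grip_force: 110.4
```

```bash
python3 -c "
from h import *
where();rail_xy()"
```

```text
12.3167 pos [ 0.5244 -0.3513  0.142 ] yaw(y-axis) -30.81 zaxis [ 0.0025 -0.0014 -1.    ] F [-1.2755 -1.359   5.5863] q [-0.6298  0.2485  1.7937  0.0003  1.0965 -0.0923] w 0.09627413404676737
TCP in rail [-0.0268  0.0264] want x -.02875
```

Roughly 22 mm to go, so I'll creep until it touches.

Emit:
drive_tool([
  [0,0,0,0.004,0,0,0],
  [0,0,0,0.004,0,0,0],
  [0,0,0,0.004,0,0,0],
  [0,0,0,0.003,0,0,0],
  [0,0,0,0,0,0,0],
])

```text
time: 12.73
tool_pos: [0.5319, -0.3387, 0.1419]
tcp_rot: [2.73, 1.55, 0.002]
wrist_force: [-2.3, -3.4, 4.9]
width: 0.099
grip_force: 110.4
```

Emit:
drive_tool([
  [0,0,0,0.0015,0,0,0],
  [0,0,0,0.0015,0,0,0],
  [0,0,0,0,0,0,0],
])

```text
time: 12.98
tool_pos: [0.5332, -0.3366, 0.142]
tcp_rot: [2.73, 1.55, 0.001]
wrist_force: [-3.4, -3.5, 6.1]
width: 0.098
grip_force: 110.4
```

Emit:
drive_tool([
  [0,0,0,0.0015,0,0,0],
  [0,0,0,0.0015,0,0,0],
  [0,0,0,0,0,0,0],
])

```text
time: 13.23
tool_pos: [0.5347, -0.334, 0.1419]
tcp_rot: [2.73, 1.55, 0.001]
wrist_force: [-2.7, -3.5, 6.2]
width: 0.095
grip_force: 110.4
```

```bash
python3 -c "
from h import *
where();rail_xy()"
```

```text
13.2333 pos [ 0.5347 -0.334   0.1419] yaw(y-axis) -30.84 zaxis [ 0.002 -0.002 -1.   ] F [-2.6905 -3.508   6.2069] q [-0.5975  0.2473  1.7954 -0.0006  1.0961 -0.0591] w 0.09473932808242871
TCP in rail [-0.0268  0.0465] want x -.02875
```

Emit:
drive_tool([
  [0,0,0,0.001,0,0,0],
  [0,0,0,0.001,0,0,0],
  [0,0,0,0,0,0,0],
])

```text
time: 13.48
tool_pos: [0.5351, -0.3333, 0.142]
tcp_rot: [2.729, 1.549, -0.002]
wrist_force: [-4.5, -6.7, 6.2]
width: 0.1
grip_force: 110.4
```

Emit:
drive_tool([
  [0,0,0,0.001,0,0,0],
  [0,0,0,0.001,0,0,0],
  [0,0,0,0,0,0,0],
])

```text
time: 13.73
tool_pos: [0.5353, -0.3331, 0.1422]
tcp_rot: [2.727, 1.549, -0.005]
wrist_force: [-7.5, -10.9, 6.2]
width: 0.096
grip_force: 110.5
```

```bash
python3 -c "
from h import *
where();rail_xy()
p=read_camera('top');cv2.imwrite('pics/cl.png',cv2.resize(p['color'][195:285,415:535],(800,600),interpolation=cv2.INTER_CUBIC)[:,:,::-1])"
```

```text
13.7333 pos [ 0.5353 -0.3331  0.1422] yaw(y-axis) -30.81 zaxis [-0.0004 -0.0062 -1.    ] F [ -7.4861 -10.9063   6.185 ] q [-0.5932  0.2469  1.7953 -0.006   1.0963 -0.0527] w 0.09562334425031262
TCP in rail [-0.0268  0.0475] want x -.02875
```

View pics/cl.png

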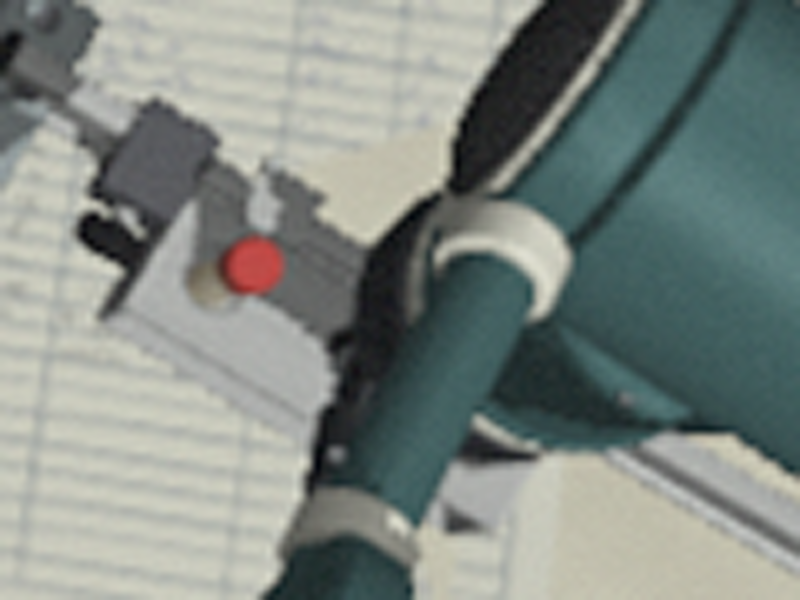

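The carrier's left side touches the clamp (zoom around (150,230)), with contact force rising to 13 N. I'll relax the push, open and rise.

Emit:
drive_tool([
  [0,0,0,-0.002,0,-0.0004,0],
  [0,0,0,0,0,0,0],
  [0,0,0,0,0,0,0],
  [0,0,0,0,0,0,0.3],
  [0,0,0,0,0,0,0.35],
  [0,0,0,0,0,0,0.35],
  [0,0,0,0,0,0,0.35],
  [0,0,0,0,0,0,0.35],
])

```text
time: 14.45
tool_pos: [0.5349, -0.3306, 0.1408]
tcp_rot: [-2.731, -1.551, 0.0]
wrist_force: [-0.1, 0.1, -0.4]
width: 0.351
grip_force: 0.0
```

Emit:
drive_tool([
  [0,0,0,0,0,-0.005,0.35],
  [0,0,0,0,0,-0.012,0.35],
  [0,0,0,0,0,-0.02,0.35],
  [0,0,0,0,0,-0.025,0.35],
  [0,0,0,0,0,-0.01,0.35],
  [0,0,0,0,0,0,0.35],
])

```text
time: 14.95
tool_pos: [0.5373, -0.3328, 0.2185]
tcp_rot: [2.725, 1.548, 0.006]
wrist_force: [0.2, 0.0, 0.1]
width: 0.351
grip_force: 0.0
```

Run:
```python
from fit import *
where();rail_xy()
y=np.radians(-30.76)
# white stopper in both views, top .174
for n,b in(("top",(440,200,580,330)),("scene",(420,190,520,320))):
    p=read_camera(n)
    for o in("domed_tube","straight_tube"):
        for r in masks_of(p,o)[:2]: print(n,o,round(r["score"],2),r["bbox"],np.round(cen(r["mask"]),1))
    cv2.imwrite(f"pics/rel_{n}.png",p["color"][:,:,::-1])
    print("domed predicted px",proj(p,rail_model(.534,-.3877,y,[(-.02875,.0475-.045,.174)])[0]),"red",proj(p,rail_model(.534,-.3877,y,[(-.02875,.0475+.045,.174)])[0]))
a=cv2.imread("pics/rel_top.png")[195:295,420:540];b=cv2.imread("pics/rel_scene.png")[190:290,400:520]
cv2.imwrite("pics/rel.png",np.hstack([cv2.resize(a,(400,333),interpolation=cv2.INTER_CUBIC),cv2.resize(b,(400,333),interpolation=cv2.INTER_CUBIC)]))
```

```text
14.95 pos [ 0.5373 -0.3328  0.2185] yaw(y-axis) -30.82 zaxis [ 0.007  -0.0046 -1.    ] F [0.2454 0.0374 0.0961] q [-0.594   0.1862  1.722   0.0001  1.225  -0.0561] w 0.35123984665205804
TCP in rail [-0.0253  0.0489] want x -.02875
top domed_tube 0.57 [429.7, 218.8, 476.3, 267.0] [452.8 241.3]
domed predicted px (np.float64(493.5610787120153), np.float64(259.83817952637884)) red (np.float64(452.5827203727538), np.float64(235.33543324271318))
scene domed_tube 0.47 [450.1, 245.7, 457.1, 294.5] [451.1 261.6]
scene straight_tube 0.53 [420.6, 231.4, 428.1, 274.8] [421.8 250.3]
scene straight_tube 0.45 [444.9, 249.8, 458.1, 287.3] [451.  261.7]
domed predicted px (np.float64(455.641565571053), np.float64(245.11473415930212)) red (np.float64(425.59112217812344), np.float64(230.1984450242615))
```

View pics/rel.png

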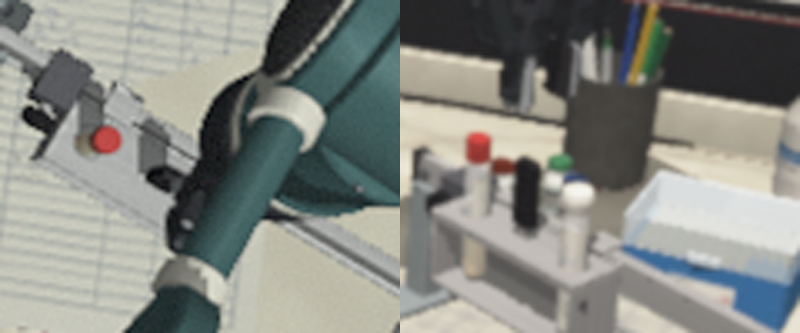

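The carrier hangs on the rail at the clamp with both tubes in it, tilted slightly forward. I'll locate the stoppers using the bias measured while the carrier was held.

```bash
cat > loc.py <<'E'
from fit import *
import pickle
def redc(p,b):
    H=cv2.cvtColor(p["color"],cv2.COLOR_RGB2HSV).astype(int);x0,y0,x1,y1=b;H=H[y0:y1,x0:x1]
    m=((H[...,0]<8)|(H[...,0]>172))&(H[...,1]>130)&(H[...,2]>90)
    N,L,S,C=cv2.connectedComponentsWithStats(m.astype(np.uint8));i=1+np.argmax(S[1:,4]);return C[i]+[x0,y0]
T,S=pickle.load(open("P1.pkl","rb"))
ref=rail_model(.4817,-.4247,np.radians(-30.74),[(0,.0450,.2031-.0805+.104)])[0]
bT=redc(T,(495,240,530,280))-proj(T,ref);bS=redc(S,(445,205,480,240))-proj(S,ref);print("bias",bT,bS)
t,s=read_camera("top"),read_camera("scene")
uT=redc(t,(440,220,465,250));uS=redc(s,(412,222,435,242));print(uT,uS)
X=tri([t,s],[uT-bT,uS-bS]);print("red stopper",X)
y=np.radians(-30.76);R=np.array([[np.cos(y),-np.sin(y)],[np.sin(y),np.cos(y)]]);print("rail frame",R.T@(X[:2]-[.534,-.3877]))
rs=[]
for p,u in((t,uT-bT),(s,uS-bS)): print("resid",u-proj(p,X))
D=X[:2]-.09*R[:,1]
g=cv2.cvtColor(s["color"],cv2.COLOR_RGB2HSV).astype(int)[236:262,440:468];m=(g[...,1]<45)&(g[...,2]>190)
N,L,Q,C=cv2.connectedComponentsWithStats(m.astype(np.uint8));print([(C[i]+[440,236],Q[i]) for i in range(1,N) if Q[i,4]>15])
print("domed",D,"px",proj(s,(*D,X[2]))+bS)
where((*D,.2185))
E
python3 loc.py
```

```text
bias [ 1.98415139 -0.44756882] [-3.20716214 -1.19729419]
[451.46 236.36] [422.87234043 233.76595745]
red stopper [ 0.55582522 -0.29285415  0.16212692]
rail frame [-0.02975347  0.09266503]
resid [-1.41371588  0.51035776]
resid [ 1.29626872 -0.22182497]
[(array([450.98666667, 246.73333333]), array([ 4,  6, 14, 10, 75], dtype=int32)), (array([451.26086957, 258.60869565]), array([ 9, 20,  5,  6, 23], dtype=int32))]
domed [ 0.50979534 -0.37019269] px [451.44941309 249.14382836]
15.35 pos [ 0.5343 -0.3309  0.2118] yaw(y-axis) -30.82 zaxis [-0.0021  0.0014 -1.    ] F [-0.0686 -0.1258 -0.3526] q [-0.5941  0.191   1.7288 -0.      1.2243 -0.0561] w 0.3530704462671647
shift tool axes [-0.0463 -0.0009 -0.0067]
```

```bash
python3 -c "
from h import *
where((.5089,-.3693,.2118))"
```

```text
15.35 pos [ 0.5343 -0.3309  0.2118] yaw(y-axis) -30.82 zaxis [-0.0021  0.0014 -1.    ] F [-0.0686 -0.1258 -0.3526] q [-0.5941  0.191   1.7288 -0.      1.2243 -0.0561] w 0.3530704462671647
shift tool axes [-0.046  -0.0021  0.    ]
```

Emit:
drive_tool([
  [0,0,0,-0.012,-0.0005,0,0.45],
  [0,0,0,-0.017,-0.0008,0,0.45],
  [0,0,0,-0.012,-0.0005,0,0.45],
  [0,0,0,-0.005,-0.0003,0,0.45],
  [0,0,0,0,0,0,0.45],
  [0,0,0,0,0,0,0.45],
], force=25)

```text
time: 15.85
tool_pos: [0.5093, -0.3701, 0.2133]
tcp_rot: [-2.733, -1.549, -0.0]
wrist_force: [-0.2, -0.1, -0.4]
width: 0.449
grip_force: 0.0
```

Run:
```python
from h import *
where((.5089,-.3693,.141))
a,b=read_camera("scene"),read_camera("top")
cv2.imwrite("pics/pre.png",np.hstack([cv2.resize(a["color"][190:290,400:500],(500,500),interpolation=cv2.INTER_CUBIC),cv2.resize(b["color"][200:300,450:510],(300,500),interpolation=cv2.INTER_CUBIC)])[:,:,::-1])
```

```text
15.85 pos [ 0.5093 -0.3701  0.2133] yaw(y-axis) -30.89 zaxis [ 0.0001  0.0004 -1.    ] F [-0.1991 -0.0516 -0.402 ] q [-0.6682  0.1906  1.7265  0.0004  1.2246 -0.1291] w 0.44916669014916133
shift tool axes [ 0.0005 -0.0007  0.0723]
```

View pics/pre.png

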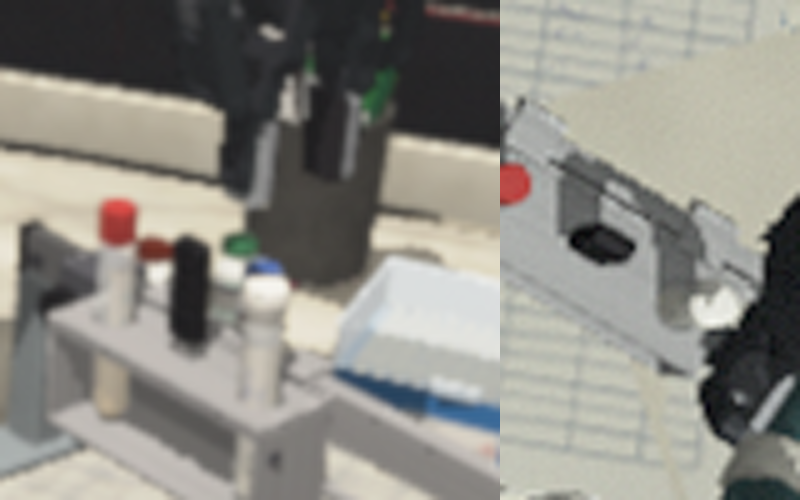

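The left view shows the fingers above and behind the white stopper (zoom (266,290)). The right view shows the stopper at about top pixel (493,261), partly under the gripper. I'll check the numbers before descending.

Run:
```python
from h import *
s=read_camera("scene");t=read_camera("top")
b=np.array([-3.2,-1.2]);bt=np.array([1.98,-.45])
for z in(.2133,.23,.166): print(z,np.array(proj(s,(.5093,-.3701,z)))+b)
print("top",np.array(proj(t,(.5093,-.3701,.166)))+bt)
y=np.radians(-30.9)
for k in(-1,1): # finger tips +-19..30mm along tool y, open: tips ~10 mm higher
    for h in(.019,.0): print(k,np.array(proj(s,(.5093+k*(h+.0)*np.cos(y),-.3701+k*h*np.sin(y),.223)))+b)
```

```text
0.2133 [453.8876291  226.73668021]
0.23 [454.73658735 219.1988623 ]
0.166 [451.54266359 247.55740142]
top [493.94424248 260.25535573]
-1 [447.61299751 224.47132027]
-1 [454.37937031 222.37055771]
1 [461.03149002 220.30526743]
1 [454.37937031 222.37055771]
```

Emit:
drive_tool([
  [0,0,0,0.001,-0.002,0,0.45],
  [0,0,0,0,0,0.02,0.45],
  [0,0,0,0,0,0.02,0.45],
  [0,0,0,0,0,0.015,0.45],
  [0,0,0,0,0,0.01,0.45],
  [0,0,0,0,0,0.006,0.45],
  [0,0,0,0,0,0,0.45],
  [0,0,0,0,0,0,0.45],
])

```text
time: 16.72
tool_pos: [0.5086, -0.3679, 0.1427]
tcp_rot: [2.732, 1.551, 0.0]
wrist_force: [0.1, -0.3, 0.7]
width: 0.454
grip_force: 0.0
```

Run:
```python
from h import *
where((.5089,-.3693,.141))
a=read_camera("scene")
cv2.imwrite("pics/pre2.png",cv2.resize(a["color"][210:290,400:500],(750,600),interpolation=cv2.INTER_CUBIC)[:,:,::-1])
```

```text
16.7167 pos [ 0.5086 -0.3679  0.1427] yaw(y-axis) -30.81 zaxis [ 0.0002 -0.0001 -1.    ] F [ 0.1283 -0.3018  0.7206] q [-0.6658  0.2432  1.7989  0.      1.0992 -0.1281] w 0.4538155516464065
shift tool axes [-0.0011  0.001   0.0017]
```

View pics/pre2.png

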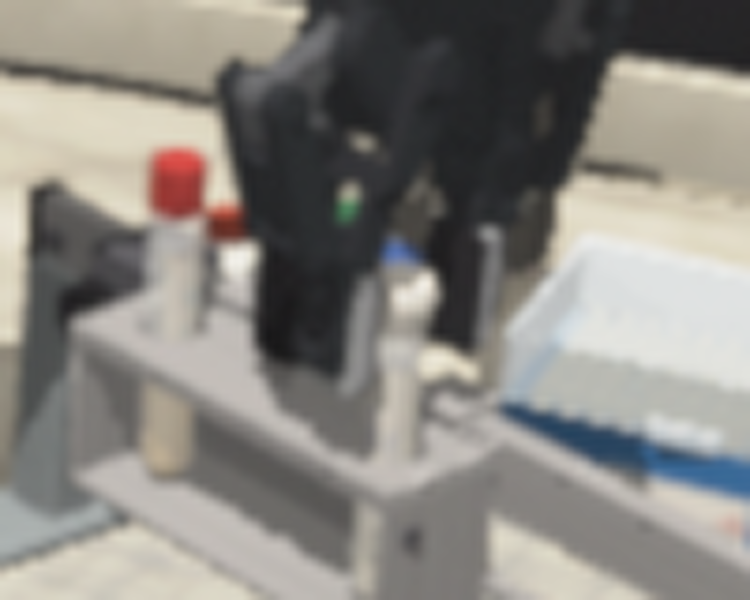

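The stopper (zoom (410,300)) stands between the two fingers. Closing now.

Emit:
drive_tool([
  [0,0,0,0,0,0,0.35],
  [0,0,0,0,0,0,0.3],
  [0,0,0,0,0,0,0.26],
  [0,0,0,0,0,0,0.2],
  [0,0,0,0,0,0,0.1],
  [0,0,0,0,0,0,0.1],
  [0,0,0,0,0,0,0.1],
], force=30)

```text
time: 17.35
tool_pos: [0.5087, -0.3681, 0.1431]
tcp_rot: [2.731, 1.551, 0.001]
wrist_force: [-1.1, -0.7, 3.9]
width: 0.212
grip_force: 29.3
```

```bash
python3 -c "
from h import *
where();rail_xy()"
```

```text
17.35 pos [ 0.5087 -0.3681  0.1431] yaw(y-axis) -30.82 zaxis [ 0.0009 -0.0008 -1.    ] F [-1.1008 -0.6525  3.9214] q [-0.6661  0.2427  1.7987 -0.      1.099  -0.1281] w 0.2115534257224663
TCP in rail [-0.0317  0.0039] want x -.02875
```

Emit:
drive_tool([
  [0,0,0,0,0,-0.005,0.1],
  [0,0,0,0,0,-0.008,0.1],
  [0,0,0,0,0,-0.008,0.1],
  [0,0,0,0,0,-0.01,0.1],
  [0,0,0,0,0,0,0.1],
])

```text
time: 17.77
tool_pos: [0.5095, -0.3687, 0.1766]
tcp_rot: [2.729, 1.55, 0.002]
wrist_force: [-0.5, -0.1, 0.4]
width: 0.212
grip_force: 29.3
```

Run:
```python
from h import *
where()
a=read_camera("scene")
cv2.imwrite("pics/lift2.png",cv2.resize(a["color"][190:290,400:520],(720,600),interpolation=cv2.INTER_CUBIC)[:,:,::-1])
```

```text
17.7667 pos [ 0.5095 -0.3687  0.1766] yaw(y-axis) -30.82 zaxis [ 0.0031 -0.0025 -1.    ] F [-0.5395 -0.1029  0.3658] q [-0.666   0.2141  1.7685 -0.0001  1.1551 -0.1281] w 0.21155891541050023
```

View pics/lift2.png

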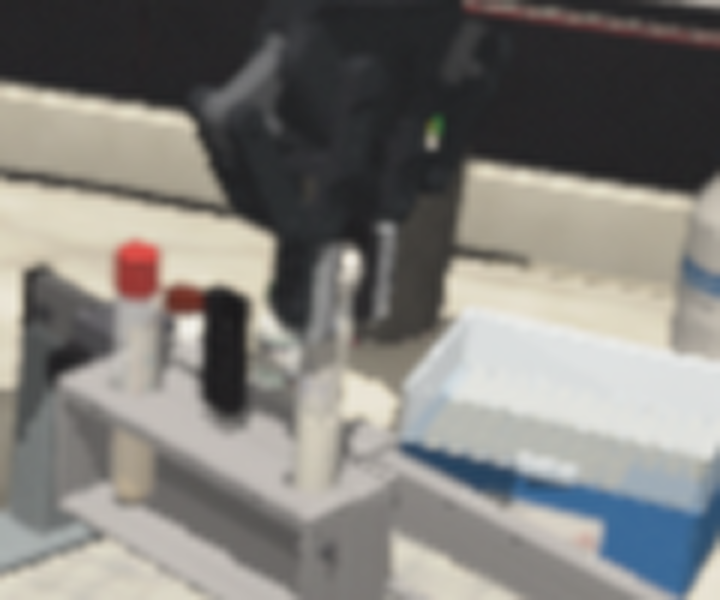

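The tube is rising out of the bore and the carrier is staying put. That was my 12th viewed picture, two over the limit of 10, so I won't view any more. From here I'll use numbers and masks only.

Emit:
drive_tool([
  [0,0,0,0,0,-0.01,0.1],
  [0,0,0,0,0,-0.015,0.1],
  [0,0,0,0,0,-0.02,0.1],
  [0,0,0,0,0,-0.025,0.1],
  [0,0,0,0,0,-0.025,0.1],
  [0,0,0,0,0,-0.025,0.1],
  [0,0,0,0,0,-0.02,0.1],
  [0,0,0,0,0,-0.01,0.1],
])

```text
time: 18.48
tool_pos: [0.5093, -0.3685, 0.3275]
tcp_rot: [2.728, 1.549, 0.003]
wrist_force: [0.8, -0.2, 0.9]
width: 0.209
grip_force: 29.3
```

```bash
python3 -c "
from h import *
where();R=Ro.from_rotvec(status.read_state()['tcp_rot']).as_matrix();q=status.read_state()['q'][0]
print('axis horizontal perpendicular to radial (tilt tool z toward radial out), tool axes:',R.T@np.array([np.sin(q),-np.cos(q),0]))"
```

```text
18.4833 pos [ 0.5093 -0.3685  0.3275] yaw(y-axis) -30.82 zaxis [ 0.004  -0.0031 -1.    ] F [ 0.8077 -0.2071  0.8836] q [-0.666   0.1302  1.5875  0.      1.4188 -0.1281] w 0.2088268881495473
axis horizontal perpendicular to radial (tilt tool z toward radial out), tool axes: [-0.9918 -0.1278 -0.    ]
```

Emit:
drive_tool([
  [-3,-0.4,0,0,0,0,0.1],
  [-6,-0.8,0,0,0,0,0.1],
  [-7,-0.9,0,0,0,0,0.1],
  [-7,-0.9,0,0,0,0,0.1],
  [-7,-0.9,0,0,0,0,0.1],
  [-7,-0.9,0,0,0,0,0.1],
  [-7,-0.9,0,0,0,0,0.1],
  [-5,-0.6,0,0,0,0,0.1],
])

```text
time: 19.15
tool_pos: [0.5067, -0.3665, 0.3218]
tcp_rot: [2.008, 1.141, 0.404]
wrist_force: [0.6, 0.6, -0.9]
width: 0.21
grip_force: 29.4
```

```bash
python3 -c "
from h import *
where()"
```

```text
19.15 pos [ 0.5067 -0.3665  0.3218] yaw(y-axis) -26.89 zaxis [ 0.599  -0.4701 -0.6483] F [ 0.6099  0.5944 -0.9377] q [-0.6663 -0.3482  2.251   0.0019  0.3733 -0.1305] w 0.2096913537388953
```

Run:
```python
from h import *
from scipy.optimize import least_squares
D=[([.2639,1.604,1.2737],(.1767,.6515),.2313),([.1725,1.8471,1.1224],(.56624,.19166),.1616),([.1387,1.7989,1.2001],(.5712,.1859),.2068),([.0772,1.8751,1.1922],(.5089,-.2431),.2025),([.2218,1.7084,1.2127],(.4817,-.4247),.2031),([.2653,1.7699,1.1063],(.4811,-.4226),.1434),([.1302,1.5875,1.4188],(.5093,-.3685),.3275),([-.3482,2.251,.3733],(.5067,-.3665),.3218)]
def fk(p,q):
    a,b,c=q[0],q[0]+q[1],sum(q);return np.array([p[0]+p[2]*np.sin(a)+p[3]*np.sin(b)+p[4]*np.sin(c),p[1]+p[2]*np.cos(a)+p[3]*np.cos(b)+p[4]*np.cos(c)])
r=least_squares(lambda p:np.concatenate([fk(p,q)-[np.hypot(*xy),z] for q,xy,z in D]),[0,.3,.4,.4,.25]);p=r.x;print(p,abs(r.fun).max())
for rad in(.63,.68,.72,.76,.8):
  for z in(.33,.4,.45,.5,.55,.6):
    for th in(1.571,1.70):
      s=least_squares(lambda q:np.r_[fk(p,q)-[rad,z],sum(q)-th],[-.3,2.,.3],bounds=([-.94,.31,.0],[2.18,2.57,2.66]))
      if s.cost<1e-8 and s.x[2]>.05 and s.x[0]>-.9: print(rad,z,th,s.x.round(3))
```

```text
[2.46306880e-04 2.50642077e-01 5.11526833e-01 5.66048529e-01
 3.47416604e-01] 0.0002524343279068919
0.63 0.6 1.7 [-0.579  2.21   0.069]
```

Emit:
drive_tool([
  [4,0.5,0,0,0,0,0.1],
  [7,0.9,0,0,0,0,0.1],
  [7,0.9,0,0,0,0,0.1],
  [7,0.9,0,0,0,0,0.1],
  [7,0.9,0,0,0,0,0.1],
  [7,0.9,0,0,0,0,0.1],
  [6,0.8,0,0,0,0,0.1],
  [4,0.5,0,0,0,0,0.1],
])

```text
time: 19.82
tool_pos: [0.5091, -0.3685, 0.3233]
tcp_rot: [-2.728, -1.55, 0.003]
wrist_force: [0.4, -0.5, -0.7]
width: 0.214
grip_force: 29.5
```

```bash
python3 -c "
from h import *
where();s=status.read_state();R=Ro.from_rotvec(s['tcp_rot']).as_matrix();q=s['q'][0]
print('axis: tilt tool z to LEFT of radial, tool axes:',R.T@np.array([np.cos(q),np.sin(q),0]),s['width'])"
```

```text
19.8167 pos [ 0.5091 -0.3685  0.3233] yaw(y-axis) -30.8 zaxis [-0.0038  0.0028 -1.    ] F [ 0.405  -0.5351 -0.7283] q [-0.666   0.1377  1.5865 -0.0001  1.4221 -0.1284] w 0.2142734088715914
axis: tilt tool z to LEFT of radial, tool axes: [-0.1281  0.9918 -0.0048] 0.2142734088715914
```

Emit:
drive_tool([
  [0,0,0,0,0,-0.02,0.1],
  [0,0,0,0,0,-0.02,0.1],
  [-0.4,3,0,0,0,0,0.1],
  [-0.8,6,0,0,0,0,0.1],
  [-0.8,6,0,0,0,0,0.1],
])

```text
time: 20.23
tool_pos: [0.5097, -0.367, 0.3645]
tcp_rot: [-2.623, -1.495, -0.379]
wrist_force: [0.0, 0.6, -0.6]
width: 0.208
grip_force: 29.5
```

```bash
python3 -c "
from h import *
where()"
```

```text
20.2333 pos [ 0.5097 -0.367   0.3645] yaw(y-axis) -30.92 zaxis [ 0.1659  0.2069 -0.9642] F [ 0.0029  0.6009 -0.5875] q [-0.8103  0.1302  1.5438  0.2665  1.5068 -0.298 ] w 0.20842503463896647
```

Emit:
drive_tool([
  [-0.9,7,0,0,0,0,0.1],
  [-0.9,7,0,0,0,0,0.1],
  [-0.9,7,0,0,0,0,0.1],
  [-0.9,7,0,0,0,0,0.1],
  [-0.9,7,0,0,0,0,0.1],
  [-0.5,4,0,0,0,0,0.1],
  [0,0,0,0,0,0,0.1],
])

```text
time: 20.82
tool_pos: [0.5062, -0.3687, 0.3581]
tcp_rot: [-2.191, -1.233, -1.2]
wrist_force: [-0.1, 0.1, -0.3]
width: 0.211
grip_force: 29.5
```

```bash
python3 -c "
from h import *
where()"
```

```text
20.8167 pos [ 0.5062 -0.3687  0.3581] yaw(y-axis) -34.09 zaxis [ 0.5024  0.643  -0.5781] F [-0.1417  0.0949 -0.285 ] q [-1.0972  0.283   1.617   0.8443  1.7091 -0.6398] w 0.21115764124547257
```

Emit:
drive_tool([
  [-0.9,7,0,0,0,0,0.1],
  [-0.9,7,0,0,0,0,0.1],
  [-0.9,7,0,0,0,0,0.1],
  [-0.9,7,0,0,0,0,0.1],
  [-0.6,5,0,0,0,0,0.1],
  [-0.3,2,0,0,0,0,0.1],
  [0,0,0,0,0,0,0.1],
  [0,0,0,0,0,0,0.1],
])

```text
time: 21.48
tool_pos: [0.5089, -0.3674, 0.3635]
tcp_rot: [-1.664, -0.948, -1.76]
wrist_force: [-0.1, -0.2, 0.7]
width: 0.214
grip_force: 29.5
```

Run:
```python
from h import *
where()
for n in("scene","top"):
    p=read_camera(n);s=status.read_state();R=Ro.from_rotvec(s["tcp_rot"]).as_matrix()
    print(n,"tube line predicted px",[np.round(proj(p,s["tool_pos"]+R[:,2]*k),1) for k in(-.019,.03,.075)])
    for o in("domed_tube","straight_tube","carrier","dropper","timer","forceps","plate_a","caliper"):
        for r in masks_of(p,o)[:2]: print(n,o,round(r["score"],2),np.round(r["bbox"]),np.round(cen(r["mask"]),1))
```

```text
21.4833 pos [ 0.5089 -0.3674  0.3635] yaw(y-axis) -38.0 zaxis [ 0.6163  0.7875 -0.0071] F [-0.0514 -0.1692  0.7346] q [-1.1755  0.5053  1.6934  1.2464  1.9734 -0.8256] w 0.21412123985735868
scene tube line predicted px [array([470.4, 158.2]), array([453.9, 151.9]), array([439.9, 146.5])]
scene domed_tube 0.6 [441. 147. 474. 160.] [452.3 150.5]
scene straight_tube 0.5 [419. 229. 428. 275.] [421.8 250. ]
scene carrier 0.56 [412. 240. 465. 296.] [438.4 271. ]
scene dropper 0.7 [250. 202. 262. 234.] [253.4 220.2]
scene dropper 0.22 [419. 232. 428. 277.] [421.8 249.6]
scene timer 0.19 [197. 267. 228. 282.] [210.7 272.8]
scene forceps 0.57 [378. 321. 432. 329.] [406.  326.4]
scene plate_a 0.19 [248. 202. 260. 235.] [253.2 220.4]
top tube line predicted px [array([536.4, 262.7]), array([511.4, 243.3]), array([488.6, 225.6])]
top domed_tube 0.92 [487. 222. 547. 268.] [516.1 243.9]
top straight_tube 0.43 [439. 233. 455. 243.] [448.3 237.1]
top carrier 0.87 [428. 220. 496. 280.] [465.4 248.6]
top dropper 0.79 [184. 174. 203. 191.] [194.6 180.5]
top timer 0.18 [487. 220. 546. 272.] [517.1 245.1]
top plate_a 0.83 [338. 138. 378. 183.] [357.7 162. ]
top plate_a 0.44 [137. 286. 231. 315.] [173.7 295.3]
```

Run:
```python
from h import *
import pickle
P=pickle.load(open("P0.pkl","rb"));t=read_camera("top");s=read_camera("scene")
for n,p,B in(("top",t,dict(timer=(250,275,292,314),caliper=(130,283,233,318),plate=(336,137,381,186),dropper=(180,168,207,191),forceps=(408,290,465,308))),("scene",s,dict(timer=(238,272,280,297),forceps=(375,318,436,332)))):
    for k,(a,b,c,d) in B.items(): print(n,k,np.abs(p["color"][b:d,a:c].astype(int)-P[n]["color"][b:d,a:c]).mean().round(2))
where()
```

```text
top timer 42.0
top caliper 23.34
top plate 10.56
top dropper 3.26
top forceps 4.52
scene timer 44.37
scene forceps 0.72
22.4833 pos [ 0.5084 -0.3679  0.3633] yaw(y-axis) -38.09 zaxis [ 0.6174  0.7866 -0.0046] F [-0.2532 -0.8296  0.4706] q [-1.1767  0.5062  1.6945  1.2478  1.9743 -0.8265] w 0.21142872754388847
```

Run:
```python
from h import *
import pickle
P=pickle.load(open("P0.pkl","rb"));t=read_camera("top");s=read_camera("scene")
for n,p,k,(a,b,c,d) in(("top",t,"timer",(252,277,290,312)),("top",t,"caliper",(130,283,233,318)),("top",t,"plate",(336,137,381,186)),("scene",s,"timer",(238,272,280,297))):
    e=lambda im:cv2.Canny(cv2.cvtColor(im,cv2.COLOR_RGB2GRAY),40,100) 
    for nm,f in(("gray",lambda im:cv2.cvtColor(im,cv2.COLOR_RGB2GRAY)),("edge",e)):
        T=f(P[n]["color"])[b:d,a:c];I=f(p["color"])[b-40:d+40,max(a-60,0):c+60]
        r=cv2.matchTemplate(I,T,cv2.TM_CCOEFF_NORMED);_,v,_,l=cv2.minMaxLoc(r);print(n,k,nm,round(v,2),"shift",l[0]-min(a,60),l[1]-40)
    print(" mean before/after",P[n]["color"][b:d,a:c].mean((0,1)).round(),p["color"][b:d,a:c].mean((0,1)).round())
```

```text
top timer gray 0.62 shift 1 -40
top timer edge 0.74 shift 0 0
 mean before/after [142. 143. 133.] [185. 186. 173.]
top caliper gray 0.41 shift 0 0
top caliper edge 0.68 shift 0 0
 mean before/after [154. 154. 142.] [178. 178. 164.]
top plate gray 0.81 shift 0 0
top plate edge 0.91 shift 0 0
 mean before/after [194. 194. 183.] [191. 191. 181.]
scene timer gray 0.72 shift -58 -12
scene timer edge 0.73 shift 0 0
 mean before/after [173. 168. 156.] [216. 210. 196.]
```

```bash
python3 -c "
from workcell import workorder
print(workorder.finish_job())"
```

```text
the job is handed in; nothing more can be done
None
```

The job is handed in, with no verdict shown: at the last check the carrier hung at the clamp with the straight tube in it, the domed tube was held level at about 0.36 m, and nothing else had moved, but I viewed 12 pictures against the limit of 10.

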